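# Switch on the ion lab bench in order

### The job

Switch on the bench for a measuring run with light fingertip taps, in this order: tap in the big round key of the vortex mixer, then the long bar key of the balance, and last the square key of the sample changer's control box, so that each key stays well down, past halfway. Press gently, never hard. Leave the small round keys alone, and do not pick up, shift or knock over the vials, tub, tweezers or calibration weight.

Things in the scene. Friction and masses are not known exactly. Their poses are not given: they have to be found in the camera images.
- mixer: Vortex mixer, fixed to the table: white box 150 (x) x 100 (y) mm, front deck 60 mm high carrying one big round key; behind it a hump 80 mm high with a black rubber cup, top at 102 mm, centred 38 mm behind (+x) the origin. Origin: centre of the underside; +x points to its back, z up.
- mixer_key_top (a point): Centre of the top of the mixer's round key, 34 mm across, grey, at 40 mm in front (-x) of the mixer's origin; stands 16 mm proud of the deck (76 mm above the table) when up. The point goes down with the key; axes as the instrument's.
- mixer_key (a joint): Slide of this key straight down, metres: about 0 up as found, 0.010 fully in at a hard stop. No spring: it moves at a push of about 3 N and stays where it is left. It counts as in from 0.005.
- balance: Portable balance, fixed to the table: flat white box 190 (x) x 150 (y) x 40 mm with a round steel pan 104 mm across (top at 48 mm) at its back. Its long bar key and one small round key lie along the front edge. Origin: centre of the underside; +x points to its back (pan), z up.
- balance_bar_top (a point): Centre of the top of the balance's long bar key, 22 (x) x 58 (y) mm, grey, at (-70, +30) mm from the balance's origin; stands 16 mm proud (56 mm above the table) when up. The point goes down with the key; axes as the instrument's.
- balance_bar (a joint): Slide of this key straight down, metres: about 0 up as found, 0.010 fully in at a hard stop. No spring: it moves at a push of about 3 N and stays where it is left. It counts as in from 0.005.
- balance_dot (a joint): Slide of this small key straight down, metres: 0 up, 0.010 fully in; moves at about 3 N. Not to be pressed (it counts as pressed from 0.003). It is 18 mm across, on the balance at (-70, -48) mm from its origin, as high as the bar.
- control: Control box of the sample changer, fixed to the table: white box 150 (x) x 104 (y) x 45 mm with one square key in front and two small round keys side by side behind it. Origin: centre of the underside; +x points to its back, z up.
- control_square_top (a point): Centre of the top of the control box's square key, 32 x 32 mm, grey, 35 mm in front (-x) of the box's origin; stands 16 mm proud (61 mm above the table) when up. The point goes down with the key; axes as the instrument's.
- control_square (a joint): Slide of this key straight down, metres: about 0 up as found, 0.010 fully in at a hard stop. No spring: it moves at a push of about 3 N and stays where it is left. It counts as in from 0.005.
- control_dot_l (a joint): Slide of this small key straight down, metres: 0 up, 0.010 fully in; moves at about 3 N. Not to be pressed (it counts as pressed from 0.003). It is 18 mm across, at (+30, +28) mm from the control box's origin, as high as the square key.
- control_dot_r (a joint): Slide of this small key straight down, metres: 0 up, 0.010 fully in; moves at about 3 N. Not to be pressed (it counts as pressed from 0.003). It is 18 mm across, at (+30, -28) mm from the control box's origin, as high as the square key.
- vial_pan: Loose amber vial with white cap, 24 mm across, 46 mm high, standing on the balance's pan; origin at its underside. Bystander.
- vial_side: Same sort of loose vial, 24 mm across, 46 mm high, standing on the table beside the control box (about 85 mm from the box's origin along its +y); origin at its underside. Bystander.
- tub: Loose white round tub, 54 mm across, 28 mm high, on the table in front of the mixer; origin at its underside. Bystander.
- tweezers: Loose steel tweezers, about 125 mm long, 6 mm high, lying in front of the balance; origin at the underside near the middle, length along its y. Bystander.
- weight: Loose steel calibration weight with a small head, 28 mm across, 42 mm high, standing on the table beside the mixer (about 86 mm from the mixer's origin along its -y); origin at its underside. Bystander.

How it is judged:
By the outcome, as a careful person would: the job done as asked, in the order asked, and still so for the second after the job is handed in, with the robot touching nothing.
It also fails if it takes over 54 s, if anything falls off the work surface, if the arm or the gripper's body presses on something with over 40 N, if the wrist force passes 120 N, or if a joint passes its speed limit or range.

### The arm

A 6-joint arm with a two-finger parallel gripper is mounted at the origin on the work surface. World frame = base frame: x ahead of the robot, y to its left, z up, the work surface at z = 0. Lengths are in m, angles in rad, forces in N, time in s.
With the tool pointing down it reaches from about 0.35 to 0.775 m from the base axis. Payload 7.3 kg.
Tool frame: the origin (TCP) lies on the front face of the gripper's body, between the roots of the fingers; the fingertips stand ahead of it and the grasp point (between the pads) lies 47 mm ahead of it (finger_overhang is the z of the fingertips in the tool frame, in m); z points along the fingers, y is the line along which they close (so a half turn about z gives the same grasp; the last joint's range is limited). The gripper opens to 92 mm and grips with 3 to 60 N. Pads are 19 mm wide; open, the fingers measure 130 mm over their backs; the gripper's body (75 mm by 190 mm) begins 47 mm behind the grasp point.
Start: joints at [-0.146, 0.342, 1.524, -0, 1.275, -0.146], TCP at [0.525, 0, 0.292] pointing down, gripper open.
Joint ranges: [-2.53, 2.53], [-0.77, 2.02], [0.04, 2.7], [-1, 4.14], [0.28, 2.66], [-3.11, 3.11]. Speed limits (rad/s): [2.57, 2.57, 3.14, 3.14, 3.14, 3.14].

### API

Orientations are given as [roll, pitch, yaw] about the fixed x, y, z axes, in that order (R = Rz(yaw) Ry(pitch) Rx(roll)).
In Python, from cell import * gives the robot as it stands. The module is installed in compiled form; this text tells all that it offers.
- The arm moves only by the tool arm_command, never from a script. Its argument "series" is a list of rows, each an object of numbers: "x", "y", "z": the shift along the tool's x, y, z in mm; "rx", "ry", "rz": the turn, a rotation vector about the tool's x, y, z in degrees. A call has 1 to 20 rows; each row is the pose to reach, as a shift and turn from the pose commanded when the call began, along the tool's axes at that moment; what a row does not reach only later rows make up. A row lasts 1/10 s, in which the tool goes at most 50 mm and 8.59 degrees, less where a joint would pass 70% of its speed; a pose out of reach is approached as far as the arm can. A call with a gripper value outside its range is refused whole. "hand" is the finger opening in mm, from 0 to 91.8, set as the call begins (left out, the last holds). The fingers move at their own pace and stop on an object; "squeeze" is the grip in N (left out, the last holds). Time passes only in rows, so rows that repeat a pose let the fingers close. It gives the time, the measured TCP pose, the force, the opening and the grip force at its end, in the units of the state.
- observe(): the state, without advancing time (a new reading comes with each control period).
- read_camera(name): name is "scene" or "side" or "wrist"; returns a dict with "pixels" (480x640x3 uint8, blue, green, red), "K" (3x3 intrinsics, pixels), "rvec" (rotation vector, rad) and "tvec" (3), from world to camera coordinates, as OpenCV has them. Camera axes: x right, y down, z forward; pixel columns grow to the right and rows downward; lengths in m; the calibration is good to about 2 mm. A picture is of the moment at which its call begins. There is no depth.
- hand_in(): hands the job in; it is judged then, once.
Trained networks look in a picture, given as the dict that the camera call returned (one of the last four; its "shot" number tells which), for a name from the list of things; names that differ only in an ending like _2 or _b are one class to them, and where a whole thing is asked for, a point or a joint stands for the part that bears it (a point fixed in the world has none). Each returns a list of dicts, best first, with "confidence" (0 to 1); they miss things now and then, are a little off and sometimes report something else, mostly with a low value. They report only what shows in the picture. A call takes as long as a camera call.
- boxes_of(picture, query): "point" ([x, y, z] in m, in world coordinates, good to about 4 mm: the middle of the surface that is visible of it).
- trace(picture, query): "pixels" (480x640 bool, what is visible of it).
- mark_of(picture, query): "point" ([x, y, z] in m, in world coordinates, good to about 4 mm: a listed point, or the origin of a listed thing).
The state is a dict: "time": time; "qpos": joint angles; "qvel": joint speeds; "joint_efforts": joint torques, N m; "tool_pos": TCP position; "tool_rot": TCP orientation; "contact_force": force on the tool from outside, world axes, zero at the start; "torque": the same for the moment, N m; "opening": finger opening in m; "grip_force": force on a finger pad.
Only numpy, scipy, OpenCV 4.12 (cv2) and the standard library are available. Lean on these libraries where they do the work, as an engineer would, in place of code of your own. Each camera call takes 0.05 s, during which the arm holds its last target. There are 200 camera calls.

## Working session

There is one attempt and no reset: what is moved stays moved. The work goes in short steps, Python scripts to look and compute and a tool call to move; the robot and the scene stay as the last step left them, time stands still between calls to the robot, and variables do not carry over. Pictures are saved under pics/ and viewed, at most 10 in all, crops included, and the job is handed in when it is done.

Besides the shell and the picture viewer there is one more tool, called after "Call:" by a JSON object that holds its "op" and its "data". arm_command: Moves the arm, as the interface text tells. Its arguments: {"type":"object","properties":{"series":{"type":"array"},"hand":{"type":"number"},"squeeze":{"type":"number"}},"required":["series"]}

```bash
mkdir -p pics; cat > look.py <<'E'
from cell import *
import numpy as np, cv2
def show(names, cams, save=None):
    for c in cams:
        p=read_camera(c)
        if save: cv2.imwrite(f"pics/{save}_{c}.png",p["pixels"])
        for n in names:
            r=mark_of(p,n)[:2]
            for d in r:
                X=np.array(d["point"]); uv=cv2.projectPoints(X[None],p["rvec"],p["tvec"],p["K"],None)[0].ravel()
                print(c,n,round(d["confidence"],2),np.round(X*1000,1),uv.round())
E
python3 - <<'E'
from look import *
s=observe(); print(s)
show(["mixer","mixer_key_top","balance","balance_bar_top","control","control_square_top"],["scene","side","wrist"],"a")
E
```

```text
{'time': 0.0, 'qpos': array([-1.45995600e-01,  3.42707333e-01,  1.52503682e+00, -8.13023739e-06,
        1.27537890e+00, -1.46005280e-01]), 'qvel': array([-0.00081354,  0.0008863 ,  0.00186712, -0.00050538, -0.00061236,
       -0.00087027]), 'joint_efforts': array([ 7.61924657e-04, -4.31245601e+01, -2.44219762e+01,  7.17750052e-02,
        5.59406646e-02, -1.04314388e-04]), 'tool_pos': array([5.24688210e-01, 6.84289885e-05, 2.91545957e-01]), 'tool_rot': array([-3.14007741e+00, -2.14961149e-04,  1.57080822e+00]), 'contact_force': array([ 0.34047582, -0.52077496, -0.02335135]), 'torque': array([ 0.06630326, -0.00258463,  0.01746587]), 'grip_force': 0.0, 'opening': 0.09154501144507736}
scene mixer_key_top 0.51 [545.6 321.6  80.4] [457. 279.]
scene balance 0.9 [626.9 -23.3  -1.8] [283. 284.]
scene balance_bar_top 0.61 [565.8  16.1  58.9] [309. 251.]
scene balance_bar_top 0.37 [563.8 238.4   1. ] [408. 294.]
scene control 0.56 [ 556.4 -282.9    1.5] [189. 227.]
scene control_square_top 0.58 [ 520.1 -291.4   62.1] [188. 198.]
side mixer 0.57 [ 518.3 -287.    57.1] [414. 393.]
side mixer 0.51 [ 4.688e+02  3.514e+02 -3.000e-01] [250. 172.]
side mixer_key_top 0.57 [551.2 317.9  76.4] [286. 145.]
side balance 0.58 [ 6.246e+02 -2.720e+01  2.000e-01] [389. 269.]
side balance_bar_top 0.75 [560.2  17.7  57.3] [351. 245.]
side control 0.79 [ 558.4 -279.4   -2.4] [428. 394.]
side control_square_top 0.75 [ 517.7 -285.2   60.7] [414. 391.]
wrist balance 0.7 [621.5 -27.2  -3.9] [414. 230.]
wrist balance_bar_top 0.93 [563.   17.2  55.1] [361. 193.]
```

View pics/a_scene.png

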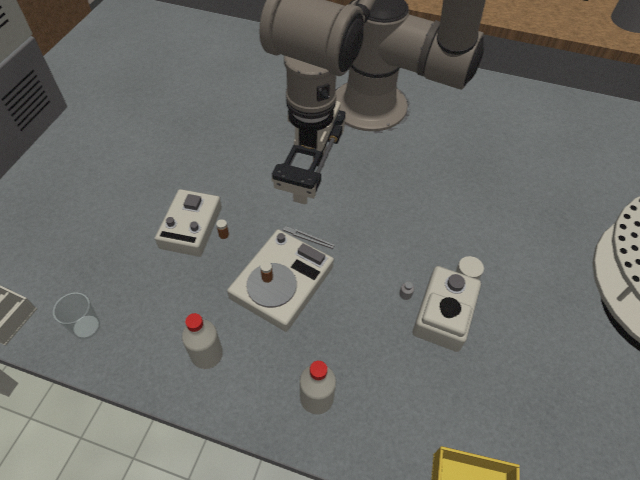

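View pics/a_side.png

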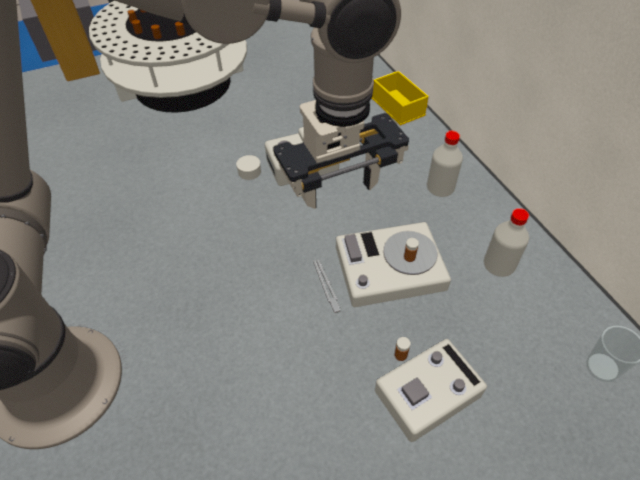

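View pics/a_wrist.png

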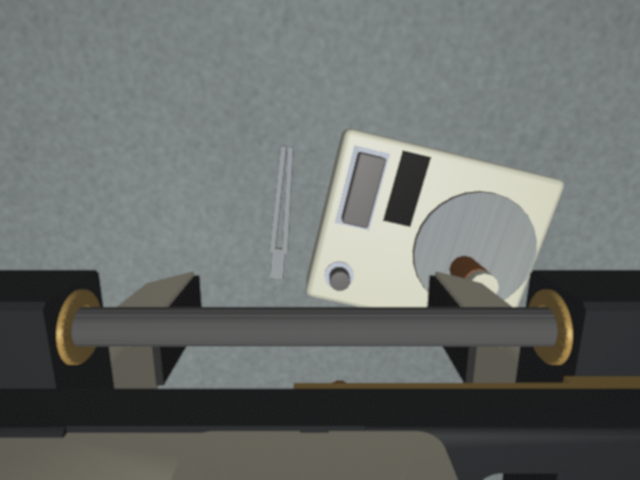

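The three views agree. In the scene image the mixer key is at (457,283), the bar at (311,254) and the square key at (192,202). Next I'll get the fingertip length and the yaw angles.

```bash
python3 - <<'E'
from look import *
print(finger_overhang)
p=read_camera("scene")
R=cv2.Rodrigues(p["rvec"])[0]; C=-R.T@np.ravel(p["tvec"])
def bp(u,v,z):
    d=R.T@np.linalg.inv(p["K"])@[u,v,1]; return ((C+d*(z-C[2])/d[2])*1000).round(1)
for u,v,z in [(457,283,.076),(450,307,.102),(311,254,.056),(192,202,.061),(170,222,.061),(194,226,.061),(281,239,.056)]: print(u,v,bp(u,v,z))
E
```

```text
0.0655
457 283 [551.4 324.   76. ]
450 307 [625.4 316.7 102. ]
311 254 [569.3  21.   56. ]
192 202 [ 527.7 -277.8   61. ]
170 222 [ 594.8 -297.7   61. ]
194 226 [ 587.3 -243.2   61. ]
281 239 [553.8 -52.9  56. ]
```

Call:
{"op": "arm_command", "data": {"series": [{"x": 50,"y": 5,"rz": 8},{"x": 90,"y": 10,"rz": 16},{"x": 130,"y": 15,"rz": 24},{"x": 170,"y": 20,"rz": 32},{"x": 210,"y": 20,"rz": 40},{"x": 245,"y": 20,"rz": 48},{"x": 270,"y": 20,"rz": 56},{"x": 270,"y": 20,"rz": 64},{"x": 270,"y": 20,"rz": 72},{"x": 270,"y": 20,"rz": 80},{"x": 270,"y": 20,"rz": 88},{"x": 270,"y": 20,"rz": 90},{"x": 270,"y": 20,"rz": 90},{"x": 270,"y": 20,"rz": 90}], "hand": 0, "squeeze": 5}}

```text
invalid input
```

Call:
{"op": "arm_command", "data": {"series": [{"x": 50,"y": 5,"rz": 8},{"x": 90,"y": 10,"rz": 16},{"x": 130,"y": 15,"rz": 24},{"x": 170,"y": 20,"rz": 32},{"x": 210,"y": 20,"rz": 40},{"x": 245,"y": 20,"rz": 48},{"x": 270,"y": 20,"rz": 56},{"x": 270,"y": 20,"rz": 64},{"x": 270,"y": 20,"rz": 72},{"x": 270,"y": 20,"rz": 80},{"x": 270,"y": 20,"rz": 88},{"x": 270,"y": 20,"rz": 90},{"x": 270,"y": 20,"rz": 90},{"x": 270,"y": 20,"rz": 90}], "hand": 0, "squeeze": 5}}

```text
invalid input
```

Call:
{"op": "arm_command", "data": {"series": [{"x": 50,"y": 5,"z": 0,"rx": 0,"ry": 0,"rz": 8},{"x": 90,"y": 10,"z": 0,"rx": 0,"ry": 0,"rz": 16}], "hand": 0, "squeeze": 5}}

```text
time: 1.3
tool_pos: [0.535, 0.0883, 0.2924]
tool_rot: [3.141, -0.0, 1.29]
contact_force: [0.1, -0.0, -0.6]
opening: 0.0801
grip_force: 0.0
```

Call:
{"op": "arm_command", "data": {"series": [{"x": 40,"y": -12,"z": 0,"rx": 0,"ry": 0,"rz": 8},{"x": 80,"y": -25,"z": 0,"rx": 0,"ry": 0,"rz": 16},{"x": 120,"y": -37,"z": 0,"rx": 0,"ry": 0,"rz": 24},{"x": 160,"y": -50,"z": 0,"rx": 0,"ry": 0,"rz": 32},{"x": 200,"y": -62,"z": 0,"rx": 0,"ry": 0,"rz": 40},{"x": 220,"y": -68,"z": 0,"rx": 0,"ry": 0,"rz": 48},{"x": 220,"y": -68,"z": 0,"rx": 0,"ry": 0,"rz": 56},{"x": 220,"y": -68,"z": 0,"rx": 0,"ry": 0,"rz": 64},{"x": 220,"y": -68,"z": 0,"rx": 0,"ry": 0,"rz": 72},{"x": 220,"y": -68,"z": 0,"rx": 0,"ry": 0,"rz": 74},{"x": 220,"y": -68,"z": 0,"rx": 0,"ry": 0,"rz": 74},{"x": 220,"y": -68,"z": 0,"rx": 0,"ry": 0,"rz": 74}]}}

```text
time: 2.5
tool_pos: [0.5285, 0.3181, 0.2922]
tool_rot: [3.142, 0.0, 0.008]
contact_force: [0.3, 1.3, 0.5]
opening: 0.0005
grip_force: 0.0
```

```bash
python3 - <<'E'
from look import *
show(["mixer_key_top"],["wrist","side"],"b")
s=observe();print(s["time"],s["tool_pos"],s["tool_rot"],s["opening"],s["contact_force"])
E
```

```text
wrist mixer_key_top 0.59 [547.  321.7  76.4] [310. 196.]
side mixer_key_top 0.56 [549.1 321.4  77.2] [285. 144.]
side mixer_key_top 0.24 [648.1 -49.9  43.5] [408. 260.]
2.7 [0.52854164 0.31807676 0.29224226] [ 3.14154952e+00 -1.05207824e-04  7.45010546e-03] 0.0006117437337980607 [ 0.83027509 -0.96531449  0.50172831]
```

View pics/b_wrist.png

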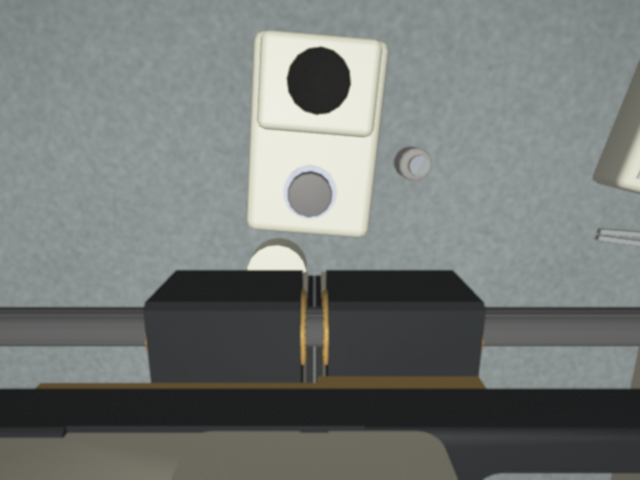

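The wrist view shows the mixer key at (310,194), with its hump straight ahead and about −3° of yaw. I'm taking the key as (548.5, 321.5) and moving to hover about 6 mm above it.

Call:
{"op": "arm_command", "data": {"series": [{"x": 10,"y": -2,"z": 30,"rx": 0,"ry": 0,"rz": 0},{"x": 20,"y": -3.5,"z": 65,"rx": 0,"ry": 0,"rz": 0},{"x": 20,"y": -3.5,"z": 95,"rx": 0,"ry": 0,"rz": 0},{"x": 20,"y": -3.5,"z": 118,"rx": 0,"ry": 0,"rz": 0},{"x": 20,"y": -3.5,"z": 132,"rx": 0,"ry": 0,"rz": 0},{"x": 20,"y": -3.5,"z": 140,"rx": 0,"ry": 0,"rz": 0},{"x": 20,"y": -3.5,"z": 144,"rx": 0,"ry": 0,"rz": 0},{"x": 20,"y": -3.5,"z": 144,"rx": 0,"ry": 0,"rz": 0},{"x": 20,"y": -3.5,"z": 144,"rx": 0,"ry": 0,"rz": 0}]}}

```text
time: 3.6
tool_pos: [0.549, 0.322, 0.1494]
tool_rot: [-3.141, -0.002, 0.007]
contact_force: [0.1, -0.5, 0.8]
opening: 0.0003
grip_force: 0.0
```

```bash
python3 - <<'E'
from look import *
p=read_camera("side"); cv2.imwrite("pics/c.png",cv2.resize(p["pixels"][60:240,180:420],None,fx=3,fy=3))
s=observe();print(s["time"],s["tool_pos"],s["tool_rot"],s["contact_force"])
E
```

```text
3.65 [0.54898633 0.32200742 0.14944729] [-3.14077513e+00 -2.04805152e-03  7.05789644e-03] [-0.1312107   0.1361236   1.02133179]
```

View pics/c.png

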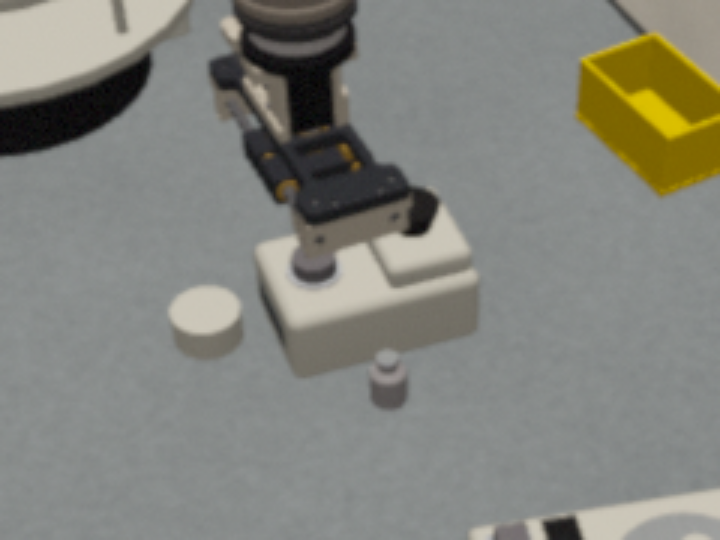

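The fingertips sit directly over the mixer key in the crop at (315,250). The tip is about 8 mm above it, so I'll press slowly.

Call:
{"op": "arm_command", "data": {"series": [{"x": 0,"y": 0,"z": 3,"rx": 0,"ry": 0,"rz": 0},{"x": 0,"y": 0,"z": 5,"rx": 0,"ry": 0,"rz": 0},{"x": 0,"y": 0,"z": 6,"rx": 0,"ry": 0,"rz": 0},{"x": 0,"y": 0,"z": 7,"rx": 0,"ry": 0,"rz": 0},{"x": 0,"y": 0,"z": 8,"rx": 0,"ry": 0,"rz": 0},{"x": 0,"y": 0,"z": 9,"rx": 0,"ry": 0,"rz": 0},{"x": 0,"y": 0,"z": 10,"rx": 0,"ry": 0,"rz": 0},{"x": 0,"y": 0,"z": 11,"rx": 0,"ry": 0,"rz": 0},{"x": 0,"y": 0,"z": 12,"rx": 0,"ry": 0,"rz": 0}]}}

```text
time: 4.55
tool_pos: [0.5485, 0.3218, 0.1363]
tool_rot: [-3.142, -0.0, 0.007]
contact_force: [-0.7, -0.9, 2.5]
opening: 0.0007
grip_force: 1.5
```

Call:
{"op": "arm_command", "data": {"series": [{"x": 0,"y": 0,"z": 1,"rx": 0,"ry": 0,"rz": 0},{"x": 0,"y": 0,"z": 2,"rx": 0,"ry": 0,"rz": 0},{"x": 0,"y": 0,"z": 2.7,"rx": 0,"ry": 0,"rz": 0},{"x": 0,"y": 0,"z": 2.7,"rx": 0,"ry": 0,"rz": 0}]}}

```text
time: 4.95
tool_pos: [0.5485, 0.3218, 0.1333]
tool_rot: [3.142, 0.0, 0.007]
contact_force: [-0.7, -0.2, 1.2]
opening: 0.0004
grip_force: 0.8
```

Call:
{"op": "arm_command", "data": {"series": [{"x": 0,"y": 0,"z": -10,"rx": 0,"ry": 0,"rz": 0},{"x": 0,"y": 0,"z": -40,"rx": 0,"ry": 0,"rz": 0},{"x": 0,"y": 0,"z": -80,"rx": 0,"ry": 0,"rz": 0},{"x": 0,"y": 20,"z": -115,"rx": 0,"ry": 0,"rz": 0},{"x": 0,"y": 55,"z": -130,"rx": 0,"ry": 0,"rz": 4},{"x": 0,"y": 100,"z": -140,"rx": 0,"ry": 0,"rz": 8},{"x": -5,"y": 145,"z": -140,"rx": 0,"ry": 0,"rz": 12},{"x": -10,"y": 190,"z": -140,"rx": 0,"ry": 0,"rz": 12},{"x": -10,"y": 235,"z": -140,"rx": 0,"ry": 0,"rz": 12},{"x": -10,"y": 270,"z": -140,"rx": 0,"ry": 0,"rz": 12},{"x": -10,"y": 295,"z": -140,"rx": 0,"ry": 0,"rz": 12},{"x": -10,"y": 305,"z": -140,"rx": 0,"ry": 0,"rz": 12},{"x": -10,"y": 305,"z": -140,"rx": 0,"ry": 0,"rz": 12},{"x": -10,"y": 305,"z": -140,"rx": 0,"ry": 0,"rz": 12}]}}

```text
time: 6.35
tool_pos: [0.5407, 0.0176, 0.2737]
tool_rot: [-3.141, -0.0, -0.202]
contact_force: [0.4, 0.9, -0.3]
opening: 0.0004
grip_force: 0.0
```

```bash
python3 - <<'E'
from look import *
show(["balance_bar_top"],["wrist","side"],"d")
show(["mixer_key_top"],["scene","side"],"e")
a=cv2.imread("pics/e_scene.png")[240:360,390:510]; b=cv2.imread("pics/e_side.png")[100:220,230:350]
w=cv2.imread("pics/d_wrist.png")
t=np.hstack([cv2.resize(a,(240,240),interpolation=2),cv2.resize(b,(240,240),interpolation=2)])
cv2.imwrite("pics/de.png",np.hstack([cv2.resize(w[60:360,140:600],(460,300)),cv2.resize(t,(340,300))[:, :340]]))
s=observe();print(s["time"],s["tool_pos"],s["tool_rot"],s["contact_force"])
E
```

```text
wrist balance_bar_top 0.71 [562.9  18.5  54.8] [308. 191.]
side balance_bar_top 0.54 [561.7  20.   59.6] [351. 243.]
scene mixer_key_top 0.49 [547.  323.9  71.8] [457. 282.]
side mixer_key_top 0.67 [ 548.8 -198.7   -3.4] [399. 356.]
6.75 [0.54062935 0.01721873 0.27352111] [-3.14156459e+00 -5.16057549e-05 -2.01667830e-01] [-0.82051888 -0.02171465  0.72718802]
```

View pics/de.png

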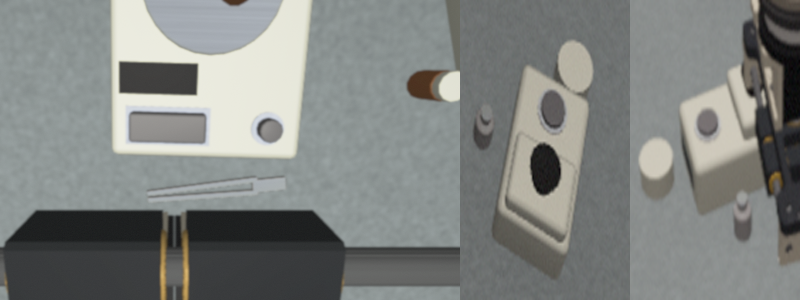

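The mixer key shows sunk in. In the full wrist frame the bar is at (307,187), which puts it at about (564.5, 18.5). Next I'll hover over it and then press.

Call:
{"op": "arm_command", "data": {"series": [{"x": 10,"y": -3,"z": 30,"rx": 0,"ry": 0,"rz": 0},{"x": 23,"y": -6,"z": 65,"rx": 0,"ry": 0,"rz": 0},{"x": 23,"y": -6,"z": 95,"rx": 0,"ry": 0,"rz": 0},{"x": 23,"y": -6,"z": 118,"rx": 0,"ry": 0,"rz": 0},{"x": 23,"y": -6,"z": 132,"rx": 0,"ry": 0,"rz": 0},{"x": 23,"y": -6,"z": 140,"rx": 0,"ry": 0,"rz": 0},{"x": 23,"y": -6,"z": 145,"rx": 0,"ry": 0,"rz": 0},{"x": 23,"y": -6,"z": 145,"rx": 0,"ry": 0,"rz": 0},{"x": 23,"y": -6,"z": 145,"rx": 0,"ry": 0,"rz": 0}]}}

```text
time: 7.65
tool_pos: [0.5648, 0.018, 0.1293]
tool_rot: [-3.141, -0.001, -0.202]
contact_force: [-0.5, 0.2, 0.9]
opening: 0.0001
grip_force: 0.0
```

```bash
python3 - <<'E'
from look import *
p=read_camera("side"); cv2.imwrite("pics/f.png",cv2.resize(p["pixels"][160:320,270:470],None,fx=3,fy=3))
s=observe();print(s["time"],s["tool_pos"],s["tool_rot"],s["contact_force"])
E
```

```text
7.7 [0.56484228 0.01793912 0.1294204 ] [-3.14142249e+00 -1.72204170e-03 -2.02399774e-01] [ 0.79342374 -0.14964248 -0.70479473]
```

View pics/f.png

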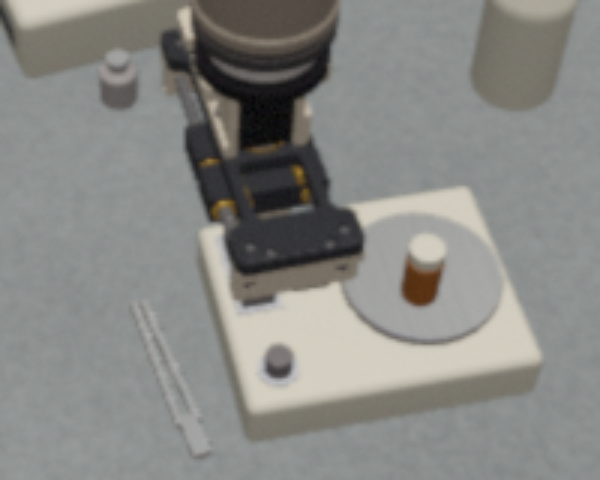

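The tip is over the bar, about 8 mm above it, and clear of the small key and the vial. Pressing slowly.

Call:
{"op": "arm_command", "data": {"series": [{"x": 0,"y": 0,"z": 3,"rx": 0,"ry": 0,"rz": 0},{"x": 0,"y": 0,"z": 5,"rx": 0,"ry": 0,"rz": 0},{"x": 0,"y": 0,"z": 6,"rx": 0,"ry": 0,"rz": 0},{"x": 0,"y": 0,"z": 7,"rx": 0,"ry": 0,"rz": 0},{"x": 0,"y": 0,"z": 8,"rx": 0,"ry": 0,"rz": 0},{"x": 0,"y": 0,"z": 9,"rx": 0,"ry": 0,"rz": 0},{"x": 0,"y": 0,"z": 10,"rx": 0,"ry": 0,"rz": 0},{"x": 0,"y": 0,"z": 11,"rx": 0,"ry": 0,"rz": 0},{"x": 0,"y": 0,"z": 12,"rx": 0,"ry": 0,"rz": 0}]}}

```text
time: 8.6
tool_pos: [0.5644, 0.018, 0.1166]
tool_rot: [-3.142, -0.0, -0.202]
contact_force: [-0.4, 0.8, 3.6]
opening: 0.0004
grip_force: 1.5
```

Call:
{"op": "arm_command", "data": {"series": [{"x": 0,"y": 0,"z": 1,"rx": 0,"ry": 0,"rz": 0},{"x": 0,"y": 0,"z": 2,"rx": 0,"ry": 0,"rz": 0},{"x": 0,"y": 0,"z": 2.8,"rx": 0,"ry": 0,"rz": 0},{"x": 0,"y": 0,"z": 2.8,"rx": 0,"ry": 0,"rz": 0}]}}

```text
time: 9.0
tool_pos: [0.5644, 0.0179, 0.1136]
tool_rot: [-3.142, -0.0, -0.202]
contact_force: [-0.1, 0.1, 1.5]
opening: 0.0006
grip_force: 0.6
```

Call:
{"op": "arm_command", "data": {"series": [{"x": 0,"y": 0,"z": -10,"rx": 0,"ry": 0,"rz": 0},{"x": 0,"y": 0,"z": -40,"rx": 0,"ry": 0,"rz": 0},{"x": 0,"y": 0,"z": -80,"rx": 0,"ry": 0,"rz": 0},{"x": 0,"y": 20,"z": -120,"rx": 0,"ry": 0,"rz": 0},{"x": 0,"y": 55,"z": -145,"rx": 0,"ry": 0,"rz": -5},{"x": 0,"y": 100,"z": -155,"rx": 0,"ry": 0,"rz": -10},{"x": 0,"y": 145,"z": -155,"rx": 0,"ry": 0,"rz": -15},{"x": 0,"y": 190,"z": -155,"rx": 0,"ry": 0,"rz": -20},{"x": 0,"y": 235,"z": -155,"rx": 0,"ry": 0,"rz": -20},{"x": 0,"y": 275,"z": -155,"rx": 0,"ry": 0,"rz": -20},{"x": 0,"y": 300,"z": -155,"rx": 0,"ry": 0,"rz": -20},{"x": 0,"y": 308,"z": -155,"rx": 0,"ry": 0,"rz": -20},{"x": 0,"y": 308,"z": -155,"rx": 0,"ry": 0,"rz": -20},{"x": 0,"y": 308,"z": -155,"rx": 0,"ry": 0,"rz": -20}]}}

```text
time: 10.4
tool_pos: [0.5026, -0.2827, 0.2689]
tool_rot: [-3.141, -0.0, 0.147]
contact_force: [-0.3, -0.6, 0.8]
opening: 0.0008
grip_force: 0.0
```

```bash
python3 - <<'E'
from look import *
show(["control_square_top"],["wrist","side"],"g")
show(["balance_bar_top"],["scene","side"],"h")
a=cv2.imread("pics/h_scene.png")[220:340,220:340]; b=cv2.imread("pics/h_side.png")[210:310,320:460]
w=cv2.imread("pics/g_wrist.png")
r=np.vstack([cv2.resize(a,(300,300)),cv2.resize(b,(300,214))])
l=np.zeros((514,480,3),np.uint8); l[:320]=w[20:340,100:580]
cv2.imwrite("pics/gh.png",np.hstack([l,r]))
s=observe();print(s["time"],s["tool_pos"],s["tool_rot"],s["contact_force"])
E
```

```text
wrist control_square_top 0.64 [ 525.6 -284.4   57.9] [321. 192.]
side control_square_top 0.77 [ 517.2 -284.1   56.7] [413. 392.]
side control_square_top 0.55 [493.4 -12.9   3.2] [326. 286.]
scene balance_bar_top 0.77 [564.2  11.8  48.8] [308. 253.]
scene balance_bar_top 0.2 [469.7 348.   -3. ] [465. 274.]
side balance_bar_top 0.8 [559.2  17.4  49.6] [350. 248.]
10.8 [ 0.50260584 -0.28325323  0.26878928] [-3.14157584e+00 -7.11428220e-05  1.47402530e-01] [0.64018533 0.11460866 0.08664762]
```

View pics/gh.png

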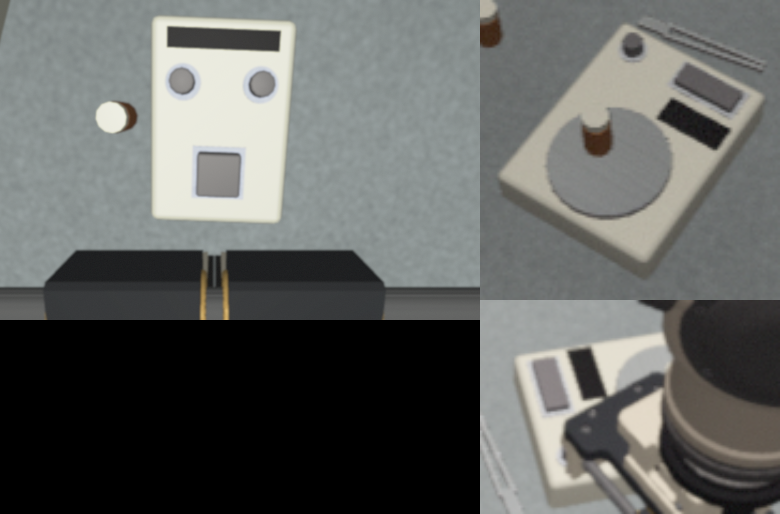

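The balance bar is down. In the wrist frame the square key is at (318,194), which gives about (523, −283). Hovering over it.

Call:
{"op": "arm_command", "data": {"series": [{"x": 10,"y": 1,"z": 30,"rx": 0,"ry": 0,"rz": 0},{"x": 20,"y": 2.5,"z": 65,"rx": 0,"ry": 0,"rz": 0},{"x": 20,"y": 2.5,"z": 95,"rx": 0,"ry": 0,"rz": 0},{"x": 20,"y": 2.5,"z": 115,"rx": 0,"ry": 0,"rz": 0},{"x": 20,"y": 2.5,"z": 127,"rx": 0,"ry": 0,"rz": 0},{"x": 20,"y": 2.5,"z": 133,"rx": 0,"ry": 0,"rz": 0},{"x": 20,"y": 2.5,"z": 135,"rx": 0,"ry": 0,"rz": 0},{"x": 20,"y": 2.5,"z": 135,"rx": 0,"ry": 0,"rz": 0},{"x": 20,"y": 2.5,"z": 135,"rx": 0,"ry": 0,"rz": 0}]}}

```text
time: 11.7
tool_pos: [0.523, -0.2836, 0.1349]
tool_rot: [3.14, -0.002, 0.147]
contact_force: [0.0, 0.3, 0.4]
opening: 0.0005
grip_force: 0.0
```

```bash
python3 - <<'E'
from look import *
p=read_camera("side"); q=read_camera("scene")
cv2.imwrite("pics/i.png",np.hstack([cv2.resize(p["pixels"][300:450,330:500],None,fx=2.3,fy=2.3),cv2.resize(q["pixels"][130:280,120:290],None,fx=2.3,fy=2.3)]))
s=observe();print(s["time"],s["tool_pos"],s["tool_rot"],s["contact_force"])
E
```

```text
11.8 [ 0.52290358 -0.28354507  0.13469211] [ 3.14038454e+00 -1.26255471e-03  1.46592841e-01] [ 1.21921189 -0.81032095 -0.35167405]
```

View pics/i.png

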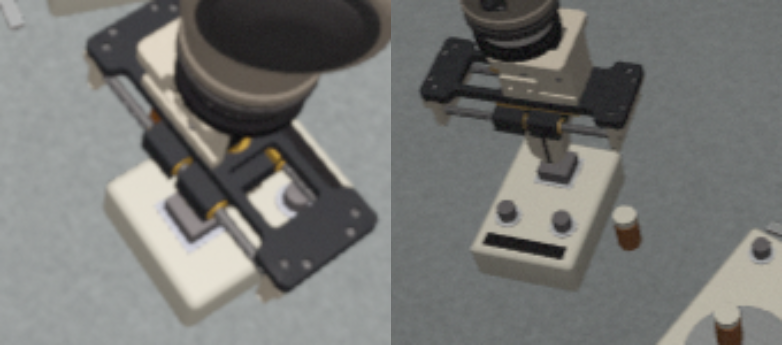

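The scene crop shows the closed tips just above the square key at (557,167), with the small keys well clear. Pressing.

Call:
{"op": "arm_command", "data": {"series": [{"x": 0,"y": 0,"z": 3,"rx": 0,"ry": 0,"rz": 0},{"x": 0,"y": 0,"z": 5,"rx": 0,"ry": 0,"rz": 0},{"x": 0,"y": 0,"z": 6,"rx": 0,"ry": 0,"rz": 0},{"x": 0,"y": 0,"z": 7,"rx": 0,"ry": 0,"rz": 0},{"x": 0,"y": 0,"z": 8,"rx": 0,"ry": 0,"rz": 0},{"x": 0,"y": 0,"z": 9,"rx": 0,"ry": 0,"rz": 0},{"x": 0,"y": 0,"z": 10,"rx": 0,"ry": 0,"rz": 0},{"x": 0,"y": 0,"z": 11,"rx": 0,"ry": 0,"rz": 0},{"x": 0,"y": 0,"z": 12,"rx": 0,"ry": 0,"rz": 0}]}}

```text
time: 12.7
tool_pos: [0.5226, -0.2833, 0.1218]
tool_rot: [3.142, -0.0, 0.147]
contact_force: [-1.2, 1.6, 2.0]
opening: 0.0002
grip_force: 1.5
```

Tip at 56.3 mm, so the key is about 4.7 mm in.

Call:
{"op": "arm_command", "data": {"series": [{"x": 0,"y": 0,"z": 1,"rx": 0,"ry": 0,"rz": 0},{"x": 0,"y": 0,"z": 2,"rx": 0,"ry": 0,"rz": 0},{"x": 0,"y": 0,"z": 3,"rx": 0,"ry": 0,"rz": 0},{"x": 0,"y": 0,"z": 3,"rx": 0,"ry": 0,"rz": 0}]}}

```text
time: 13.1
tool_pos: [0.5226, -0.2833, 0.1185]
tool_rot: [-3.142, -0.0, 0.147]
contact_force: [0.3, -0.3, 1.3]
opening: 0.0009
grip_force: 0.6
```

Call:
{"op": "arm_command", "data": {"series": [{"x": 0,"y": 0,"z": -10,"rx": 0,"ry": 0,"rz": 0},{"x": 0,"y": 0,"z": -40,"rx": 0,"ry": 0,"rz": 0},{"x": 0,"y": 0,"z": -80,"rx": 0,"ry": 0,"rz": 0},{"x": 0,"y": 0,"z": -120,"rx": 0,"ry": 0,"rz": 0},{"x": -30,"y": 0,"z": -145,"rx": 0,"ry": 0,"rz": 0},{"x": -60,"y": 0,"z": -155,"rx": 0,"ry": 0,"rz": 0},{"x": -60,"y": 0,"z": -155,"rx": 0,"ry": 0,"rz": 0},{"x": -60,"y": 0,"z": -155,"rx": 0,"ry": 0,"rz": 0}]}}

```text
time: 13.9
tool_pos: [0.4632, -0.2923, 0.2745]
tool_rot: [3.141, -0.001, 0.146]
contact_force: [-0.1, 0.5, -0.5]
opening: 0.0006
grip_force: 0.0
```

```bash
python3 - <<'E'
from look import *
q=read_camera("scene"); w=read_camera("wrist")
a=q["pixels"][170:350,140:500]
cv2.imwrite("pics/j.png",np.vstack([cv2.resize(a,(600,300),interpolation=2),cv2.resize(w["pixels"][0:300],(600,281))]))
s=observe();print(s["time"],s["tool_pos"],s["contact_force"])
E
```

```text
14.0 [ 0.4637254  -0.29193352  0.27341702] [0.29975859 0.01023728 0.87894758]
```

View pics/j.png

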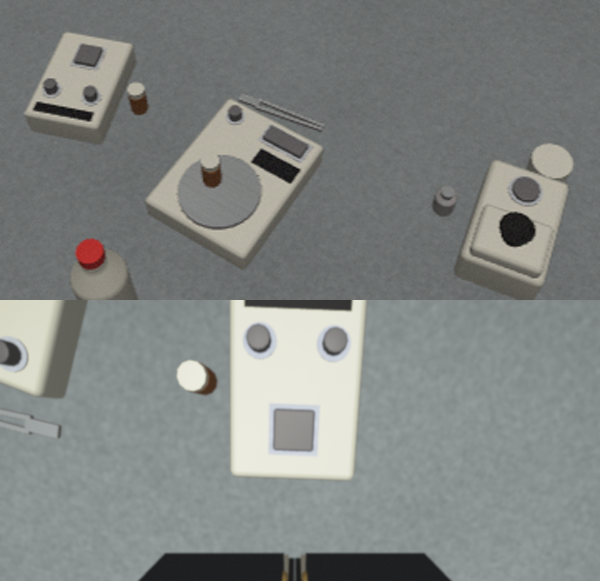

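All three keys are sunk: the square at (88,55), the bar at (286,141) and the round key at (525,190). The small keys still stand proud and the bystanders haven't moved. Handing in.

```bash
python3 -c "
from cell import *
print(hand_in())"
```

```text
the job is handed in; nothing more can be done
None
```

I tapped in the mixer key, balance bar and control-box square key in that order, each about 8 of its 10 mm with at most about 4 N read while pressing; the last picture shows the small keys still up and the loose items where they were, and the job is handed in (the hand-in call returned no verdict).

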